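Put each coffee cup on the saucer of its colour

ROBOT

A 6-joint arm with a two-finger parallel gripper is mounted at the origin on the work surface. World frame = base frame: x ahead of the robot, y to its left, z up, the work surface at z = 0. Lengths are in mm, angles in rad, forces in N, time in s.
With the tool pointing down it reaches from about 375 to 825 mm from the base axis. Payload 5.5 kg.
Tool frame: the origin (TCP) lies midway between the tips of the shut fingers; the grasp point (between the pads) lies 19 mm behind it; z points along the fingers, y is the line along which they close (so a half turn about z gives the same grasp; the last joint's range is limited). The gripper opens to 85 mm and grips with 20 to 120 N. Pads are 22 mm wide; open, the fingers measure 114 mm over their backs; the gripper's body (76 mm by 85 mm) begins 54 mm behind the grasp point. The pads swing forward as they close: fully open they stand 13 mm farther back than shut.
Start: joints at [-1.274, 0.314, -0.047, 1.21, 0, 1.571], TCP at [175.474, -573.763, 198.999] pointing down, gripper open.
Joint ranges: [-2.67, 2.67], [-0.69, 1.73], [-1.03, 1.25], [-2.08, 2.16], [-1.42, 1.45], [-3.14, 3.14]. Speed limits (rad/s): [2.39, 2.39, 3.01, 3.14, 3.14, 3.14].

INTERFACE

Orientations are given as a unit quaternion [x, y, z, w].
In Python, from plant import * gives the robot as it stands. Calls block until the motion is done:
- move_to(position, orientation): joint-space move of the TCP to a pose.
- line_to(position, velocity=150, attitude=None): straight line of the TCP; attitude=None keeps the orientation; velocity is the mean speed in mm/s.
- move_j(angles): joint-space move.
- move_gripper(opening): finger opening in mm; the grip force is fixed at half the most; returns when the fingers have stopped.
- sleep(seconds).
- inverse_kinematics(position, orientation): joint angles nearest the present ones, or None.
- get_obs(): the state.
- capture(name): name is "scene" or "top"; returns a dict with "color" (480x640x3 uint8, blue, green, red), "camera_matrix" (3x3 intrinsics, pixels), "camera_from_world" (4x4, takes a point from world to camera coordinates). Camera axes: x right, y down, z forward; pixel columns grow to the right and rows downward; lengths in mm; the calibration is good to about 2 mm. A picture is of the moment at which its call begins. There is no depth.
A pose or a line that the arm cannot do raises Unreachable and nothing moves.
- job_done(): hands the job in; it is judged then, once.
The state is a dict: "clock": time; "q": joint angles; "joint_velocities": joint speeds; "effort": joint torques, N m; "eef_pos": TCP position; "tool_rot": TCP orientation; "wrist_force": force on the tool from outside, world axes, zero at the start; "ft_torque": the same for the moment, N m; "finger_gap": finger opening in mm; "grasp_force": force on a finger pad.
Only numpy, scipy, OpenCV 4.12 (cv2) and the standard library are available. Lean on these libraries where they do the work, as an engineer would, in place of code of your own. Each camera call takes 0.05 s, during which the arm holds its last target. There are 200 camera calls.

TASK

Finish laying out the coffee service: stand each of the four coloured cups in the middle of the saucer of its own colour. Most of the cups are still on the tray, but one has been put on the wrong saucer and has to go to its own. It is good china, so set the cups down upright without dropping them, and leave the saucers, the milk jug and the upturned ivory teacup where they are.

Things in the scene. Friction and masses are not known exactly. Their poses are not given: they have to be found in the camera images.
- cup_blue: Blue coffee cup on a short foot, upright, 60 mm high: foot 38 mm across, bowl 59 to 64 mm across from 30 mm height to the rim, wall 3 mm, bottom ivory inside, 0.11 kg, bears a firm grip. Origin: centre of the foot's underside, z up; ear handle along +y to 57 mm from the axis, so grip across x. Starts on the tray or the rose saucer. Foot 5 mm above the table at the start.
- cup_green: Green coffee cup on a short foot, upright, 60 mm high: foot 38 mm across, bowl 59 to 64 mm across from 30 mm height to the rim, wall 3 mm, bottom ivory inside, 0.11 kg, bears a firm grip. Origin: centre of the foot's underside, z up; ear handle along +y to 57 mm from the axis, so grip across x. Starts on the tray or the rose saucer. Foot 5 mm above the table at the start.
- cup_yellow: Yellow coffee cup on a short foot, upright, 60 mm high: foot 38 mm across, bowl 59 to 64 mm across from 30 mm height to the rim, wall 3 mm, bottom ivory inside, 0.11 kg, bears a firm grip. Origin: centre of the foot's underside, z up; ear handle along +y to 57 mm from the axis, so grip across x. Starts on the tray or the rose saucer. Foot 5 mm above the table at the start.
- cup_rose: Rose coffee cup on a short foot, upright, 60 mm high: foot 38 mm across, bowl 59 to 64 mm across from 30 mm height to the rim, wall 3 mm, bottom ivory inside, 0.11 kg, bears a firm grip. Origin: centre of the foot's underside, z up; ear handle along +y to 57 mm from the axis, so grip across x. Starts on the tray. Foot 5 mm above the table at the start.
- saucer_blue: Blue saucer lying loose and flat on the table: 112 mm across, rim 16 mm high, flat ivory well 62 mm across in the middle (floor 5 mm above the table; a thin silver ring, 47 mm across, marks the centre), 0.16 kg. Origin: centre of the underside, z up. Empty at the start.
- saucer_green: Green saucer lying loose and flat on the table: 112 mm across, rim 16 mm high, flat ivory well 62 mm across in the middle (floor 5 mm above the table; a thin silver ring, 47 mm across, marks the centre), 0.16 kg. Origin: centre of the underside, z up. Empty at the start.
- saucer_yellow: Yellow saucer lying loose and flat on the table: 112 mm across, rim 16 mm high, flat ivory well 62 mm across in the middle (floor 5 mm above the table; a thin silver ring, 47 mm across, marks the centre), 0.16 kg. Origin: centre of the underside, z up. Empty at the start.
- saucer_rose: Rose saucer lying loose and flat on the table: 112 mm across, rim 16 mm high, flat ivory well 62 mm across in the middle (floor 5 mm above the table; a thin silver ring, 47 mm across, marks the centre), 0.16 kg. Origin: centre of the underside, z up. The blue, green or yellow cup stands in it at the start.
- milk_jug: Ivory milk jug on the tray behind the cups, 68 mm across, 83 mm high. Origin: centre of its underside, z up, spout along +x to 47 mm, handle along -x to 60 mm. Beside it: an ivory lidded sugar bowl, 91 mm high. The wooden tray is fixed: floor 5 mm, rim 20 mm, brass end handles 46 mm above the table; cups on it stand 105 mm or more apart.
- teacup_ivory: Larger ivory teacup of another service, upside down on the table beyond the saucers: 93 mm across, 75 mm high, foot ring on top. Origin: centre of its mouth, on the table; z up; handle along +y to 78 mm.
Mind the look-alikes: they are no part of the job. Several things look just like the saucer_green: the one meant starts farthest to the robot's right. Of the things that look like the cup_rose, take the one that is nearest to the robot's base at the start.

How it is judged (in metres and radians):
At the end, for the whole second after the job is handed in: Each of the four cups stands upright (within about 4.5 degrees) and still in the well of the saucer of its own colour, its axis within 10 mm of the saucer's centre and its foot on the well's floor (2 to 8 mm above the saucer's underside), the saucers flat, and the fingers clear of the cups (horizontal distance between cup_blue and saucer_blue below 0.01 m and z of cup_blue in the frame of saucer_blue between 0.002 and 0.008 m and angle between each of cup_blue, saucer_blue, cup_green, saucer_green, cup_yellow, saucer_yellow, cup_rose, saucer_rose's own z axis and vertical below 0.08 rad and linear speed of each of cup_blue, cup_green, cup_yellow, cup_rose below 0.02 m/s and contact force between each of cup_blue, cup_green, cup_yellow, cup_rose and the fingers below 0.1 N and horizontal distance between cup_green and saucer_green below 0.01 m and z of cup_green in the frame of saucer_green between 0.002 and 0.008 m and horizontal distance between cup_yellow and saucer_yellow below 0.01 m and z of cup_yellow in the frame of saucer_yellow between 0.002 and 0.008 m and horizontal distance between cup_rose and saucer_rose below 0.01 m and z of cup_rose in the frame of saucer_rose between 0.002 and 0.008 m); the robot touches nothing.
It fails at once if a cup tips over (leans more than about 40 degrees) (angle between any of cup_blue, cup_green, cup_yellow, cup_rose's own z axis and vertical above 0.7 rad).
It fails at once if a cup is dropped or knocked (moves faster than 0.5 m/s while the fingers do not touch it; a fall of 13 mm or more) ((linear speed of cup_blue above 0.5 m/s and contact force between cup_blue and the fingers below 0.05 N) or (linear speed of cup_green above 0.5 m/s and contact force between cup_green and the fingers below 0.05 N) or (linear speed of cup_yellow above 0.5 m/s and contact force between cup_yellow and the fingers below 0.05 N) or (linear speed of cup_rose above 0.5 m/s and contact force between cup_rose and the fingers below 0.05 N)).
It fails at once if a saucer is pushed more than 40 mm from its place (distance of any of saucer_blue, saucer_green, saucer_yellow, saucer_rose from where it was at the start of the episode above 0.04 m).
It fails at once if the milk jug or the upturned ivory teacup is moved more than 30 mm (distance of any of milk_jug, teacup_ivory from where it was at the start of the episode above 0.03 m).
It also fails if it takes over 120 s, if anything falls off the work surface, if the arm or the gripper's body presses on something with over 40 N, if the wrist force passes 120 N, or if a joint passes its speed limit or range.

## Working session

There is one attempt and no reset: what is moved stays moved. The work goes in short steps, each a Python script; the robot and the scene stay as the last script left them, time stands still between calls to the robot, and variables do not carry over. Pictures are saved under pics/ and viewed, at most 14 in all, crops included, and the job is handed in when it is done.

```bash
mkdir -p pics; ls; python3 - <<'E'
from plant import *
import cv2,numpy as np
for n in("scene","top"):
    c=capture(n); cv2.imwrite(f"pics/{n}0.png",c["color"]); print(np.round(c["camera_matrix"],1).tolist(),np.round(c["camera_from_world"],3).tolist())
o=get_obs();print(o["clock"],o["tool_rot"],o["finger_gap"])
E
```

```text
pics
[[518.9, 0.0, 308.3], [0.0, 518.9, 238.1], [0.0, 0.0, 1.0]] [[-0.851, 0.525, -0.011, 426.761], [0.342, 0.539, -0.769, -265.497], [-0.398, -0.658, -0.639, 1596.951], [0.0, 0.0, 0.0, 1.0]]
[[436.5, 0.0, 320.7], [0.0, 436.5, 241.2], [0.0, 0.0, 1.0]] [[-0.02, -1.0, 0.02, 143.236], [-0.984, 0.017, -0.179, 596.752], [0.179, -0.023, -0.984, 1092.715], [0.0, 0.0, 0.0, 1.0]]
0.1 [ 9.89006625e-01  1.47869030e-01 -1.23661650e-04 -7.94019741e-04] 85.56892740280134
```

View pics/top0.png

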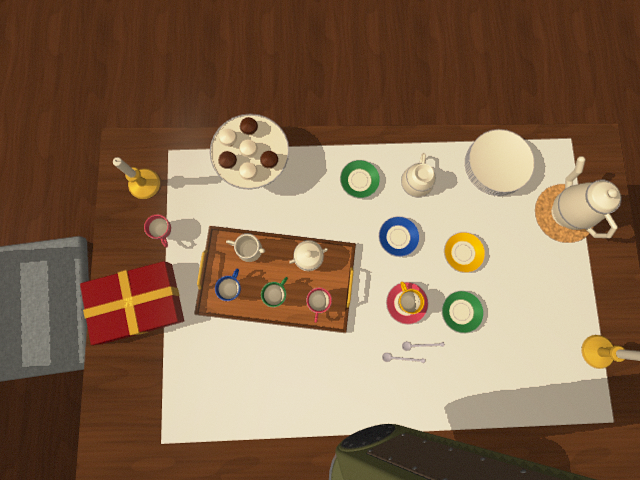

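View pics/scene0.png

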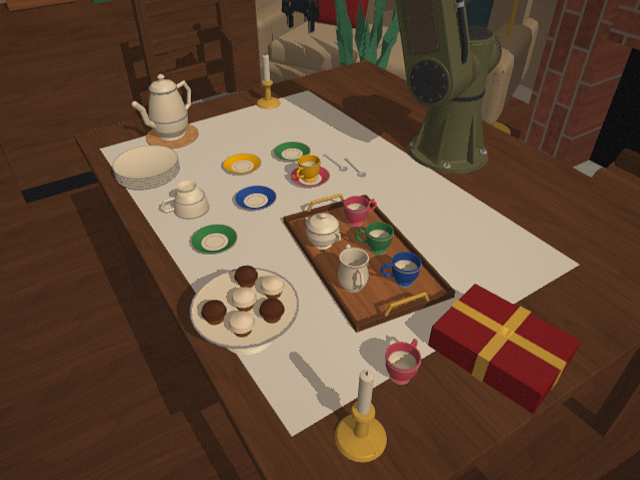

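Top view: the look-alikes are the green saucers at (462,312) and (360,179), and the rose cups at (319,300) on the tray and (158,227). Image right is the robot's right, so I choose the saucer at (462,312). The rose cup nearest the base is the tray one at (319,300). The yellow cup stands on the rose saucer at (408,300), the blue cup is at (228,288) and the green cup at (274,294).

```bash
cat > h.py <<'E'
from plant import *
import cv2,numpy as np
HUE={'blue':(105,125),'green':(60,90),'yellow':(18,30),'rose':(165,179)}
def ray(c,uv,z):
    T=c["camera_from_world"];R,t=T[:3,:3],T[:3,3];C=-R.T@t
    d=R.T@np.linalg.inv(c["camera_matrix"])@[uv[0],uv[1],1]
    return (C+d*(z-C[2])/d[2])[:2]
def proj(c,p):
    q=c["camera_matrix"]@(c["camera_from_world"]@[*p,1])[:3];return q[:2]/q[2]
def mask(c,col):
    h=cv2.cvtColor(c["color"],cv2.COLOR_BGR2HSV);a,b=HUE[col]
    return cv2.inRange(h,(a,110,50),(b,255,255))
def window(m,uv,r):
    w=np.zeros_like(m);cv2.circle(w,tuple(int(round(x)) for x in uv),r,255,-1);return m&w
def filled(m):
    cs,_=cv2.findContours(m,cv2.RETR_EXTERNAL,cv2.CHAIN_APPROX_NONE)
    k=max(cs,key=cv2.contourArea);f=np.zeros_like(m);cv2.drawContours(f,[k],-1,255,-1);return f
def cen(f):
    M=cv2.moments(f,True);return np.array([M['m10'],M['m01']])/M['m00']
def well(c,col,uv,r=26):
    "saucer centre: ivory hole in the coloured ring, well floor at z=5"
    m=window(mask(c,col),uv,r);hole=cv2.morphologyEx(filled(m)&~m,cv2.MORPH_OPEN,np.ones((3,3),np.uint8))
    return ray(c,cen(hole),8)
def cup(c,col,uv,r=28,z0=5):
    "cup axis and handle yaw from the outline in the top view"
    f=filled(cv2.morphologyEx(window(mask(c,col),uv,r),cv2.MORPH_CLOSE,np.ones((3,3),np.uint8)))
    k=cv2.getStructuringElement(cv2.MORPH_ELLIPSE,(15,15))
    b=cv2.morphologyEx(f,cv2.MORPH_OPEN,k)
    p=ray(c,cen(b),z0+52)   # outline spans bowl z 30..60: effective height
    hd=cv2.morphologyEx(f&~cv2.dilate(b,np.ones((3,3),np.uint8)),cv2.MORPH_OPEN,np.ones((2,2),np.uint8))
    q=ray(c,cen(filled(hd)),z0+38) if hd.any() else p
    return p,np.arctan2(*(q-p)[::-1]),np.linalg.norm(q-p),cv2.countNonZero(b)
E
python3 - <<'E'
from h import *
c=capture("top")
for col,uv in dict(blue=(399,237),green=(462,312),yellow=(465,252),rose=(407,303)).items(): print("saucer",col,np.round(well(c,col,uv),1))
f=filled(window(mask(c,'rose'),(407,303),28));print("rose outline",ray(c,cen(f),13))
for col,uv in dict(blue=(228,288),green=(274,294),yellow=(408,299),rose=(319,300)).items():
    r=cup(c,col,uv);print("cup",col,np.round(r[0],1),"yaw",np.round(np.degrees(r[1])),np.round(r[2:]),"R",np.round(np.hypot(*r[0])))
for n,uv in dict(jug=(247,248),sugar=(308,256),teacup=(418,180)).items(): print(n,ray(c,uv,70))
cv2.imwrite("pics/crop.png",cv2.resize(c["color"][210:350,195:495],None,fx=2.6,fy=2.6,interpolation=cv2.INTER_CUBIC))
E
```

```text
saucer blue [616.9 -81.3]
saucer green [ 411.1 -239.7]
saucer yellow [ 569.8 -256.9]
saucer rose [nan nan]
rose outline [431.00909669 -88.96130943]
cup blue [481.6 373.2] yaw -28.0 [ 43. 475.] R 609.0
cup green [nan nan] yaw nan [nan  0.] R nan
cup yellow [438.8 -95.2] yaw 19.0 [ 41. 504.] R 449.0
cup rose [446.4 140.8] yaw 174.0 [ 46. 470.] R 468.0
jug [581.69232839 322.03911406]
sugar [558.21054345 165.85357881]
teacup [ 757.48352703 -129.97483254]h.py:19: RuntimeWarning: invalid value encountered in divide
  M=cv2.moments(f,True);return np.array([M['m10'],M['m01']])/M['m00']
```

View pics/crop.png

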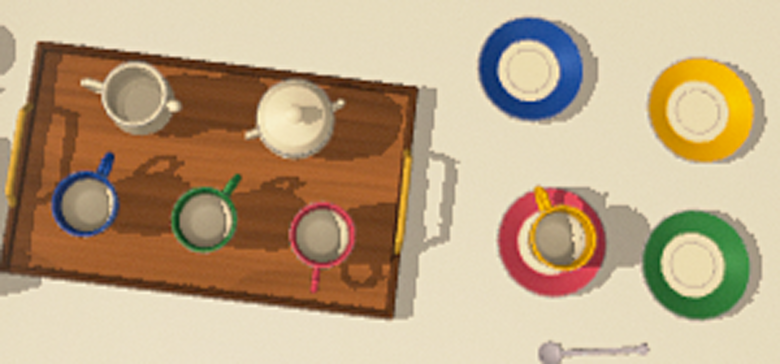

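The crop confirms the choices: the tray rose cup is at crop (322,235) with its handle towards the robot, and the right-hand green saucer is at (695,265). The yellow cup is on the rose saucer at (563,240). I'll move yellow first, then re-measure the rose saucer once it is free.

```bash
sed -i 's/MORPH_CLOSE,np.ones((3,3)/MORPH_CLOSE,np.ones((5,5)/; s/(a,110,50)/(a,90,30)/' h.py
cat >> h.py <<'E'
from scipy.spatial.transform import Rotation as Rn
UP=190; ZG=26
def quat(psi):
    y=np.array([np.cos(psi),np.sin(psi),0]);z=np.array([0,0,-1.]);return Rn.from_matrix(np.c_[np.cross(y,z),y,z]).as_quat()
def reach(p,psi):
    "quaternion of the half-turn variant nearest to present joints, high and low both reachable"
    best=None;q0=np.array(get_obs()["q"])
    for s in(psi,psi+np.pi):
        j=[inverse_kinematics([*p,z],quat(s)) for z in(UP,ZG)]
        if all(x is not None for x in j):
            d=np.abs(np.array(j[0])-q0).max()
            if best is None or d<best[0]: best=(d,s)
    return best and best[1]
def say(t):
    o=get_obs();print(t,"t",round(o["clock"],1),"tcp",np.round(o["eef_pos"],1),"gap",round(o["finger_gap"],1),"F",np.round(o["grasp_force"],1),"W",np.round(o["wrist_force"],1))
def pick(p,yaw,dest,opening=80):
    for s in(yaw+np.pi/2,yaw-np.pi/2):    # a yaw that serves both pick and place
        if all(inverse_kinematics([*x,z],quat(s)) is not None for x in(p,dest) for z in(UP,ZG)): break
    else: raise SystemExit("no yaw")
    move_gripper(opening);move_to([*p,UP],quat(s));line_to([*p,60],200);line_to([*p,ZG],60);say("down")
    move_gripper(45);say("grip");line_to([*p,ZG+25],60);line_to([*p,UP],180);say("lifted")
    return s
def place(p,s):
    move_to([*p,UP],quat(s));line_to([*p,ZG+25],150);line_to([*p,ZG+.7],25);say("set")
    move_gripper(80);say("open");line_to([*p,75],80);line_to([*p,UP],250)
E
python3 - <<'E'
from h import *
c=capture("top")
g=cup(c,'green',(274,294));print("green",g)
p,yaw,_,_=cup(c,'yellow',(408,299));d=well(c,'yellow',(465,252));print(p,yaw,d)
s=pick(p,yaw,d);print("s",s,get_obs()["q"]);place(d,s)
move_to([300,-500,250],quat(s)) if inverse_kinematics([300,-500,250],quat(s)) is not None else move_j([-1.274,0.314,-0.047,1.21,0,1.571])
c=capture("top");cv2.imwrite("pics/t1.png",c["color"])
print("rose saucer",well(c,'rose',(407,303)),get_obs()["clock"])
E
```

```text
green (array([nan, nan]), np.float64(nan), np.float64(nan), 0)
[438.96917664 -94.91811127] 0.3115336254536906 [ 569.55661496 -256.5407165 ]
down t 3.9 tcp [438.9 -94.9  25.9] gap 80.1 F 0.0 W [ 0.  -0.4 -0.5]
grip t 4.4 tcp [439.  -94.8  26.2] gap 44.8 F 0.3 W [0.3 0.1 0.4]
lifted t 5.8 tcp [438.2 -94.7 188.9] gap 45.1 F 0.0 W [-0.2  0.4 -0.4]
s 1.8823299522485872 [-2.12934973e-01  3.50418944e-02 -4.06478174e-01  1.13102921e+00
  4.80873585e-06 -5.24479690e-01]
set t 8.9 tcp [ 569.7 -256.6   26.9] gap 45.4 F 0.0 W [-0.4  0.4  0.5]
open t 9.3 tcp [ 569.6 -256.6   26.7] gap 79.9 F 0.0 W [-0.   0.2  0.4]
rose saucer [nan nan] 12.1167h.py:19: RuntimeWarning: invalid value encountered in divide
  M=cv2.moments(f,True);return np.array([M['m10'],M['m01']])/M['m00']
```

View pics/t1.png

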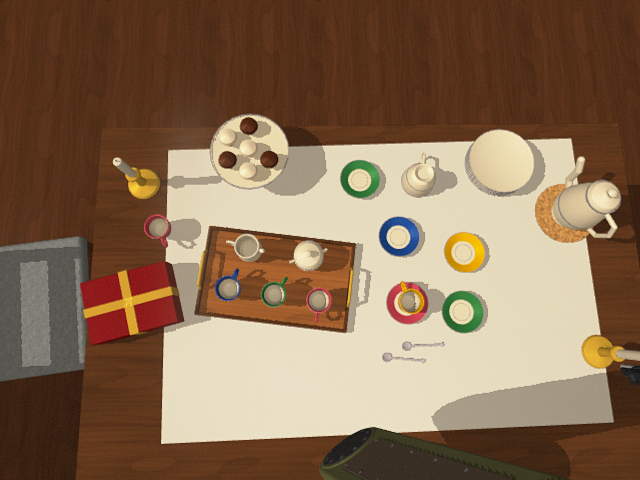

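The fingers closed to 45 mm at 0.3 N, so they found no cup, and the yellow cup at (410,299) hasn't moved. I'll hover over it and see where the fingers really are in both views.

```bash
python3 - <<'E'
from h import *
s=1.8823;p=[439,-95]
move_to([*p,UP],quat(s));line_to([*p,90],150);say("hover")
o=get_obs();print(Rn.from_quat(o["tool_rot"]).as_matrix().round(2).tolist())
ims=[]
for n,(w,h) in(("scene",(130,100)),("top",(130,100))):
    c=capture(n);t=proj(c,o["eef_pos"]);print(n,"tcp px",t,"base px",proj(c,[0,0,0]),"cup",proj(c,[*p,65]))
    im=c["color"].copy();x,y=[int(round(v)) for v in t];y0,x0=max(0,y-75),x-75
    crop=cv2.resize(im[y0:y0+150,x0:x0+150],(395,395),interpolation=cv2.INTER_CUBIC)
    cv2.circle(crop,(int((t[0]-x0)*395/150),int((t[1]-y0)*395/150)),4,(255,0,255),1);ims.append(crop)
cv2.imwrite("pics/hov.png",np.hstack(ims))
E
```

```text
hover t 14.5 tcp [439.6 -95.4  90.6] gap 80.1 F 0.0 W [-0.8  1.   0.8]
[[-0.95, -0.31, 0.0], [-0.31, 0.95, -0.0], [-0.0, -0.0, -1.0]]
scene tcp px [308.923924   152.20185222] base px [447.00695896 151.80422114] cup [309.27174378 160.27086922]
top tcp px [413.8477906  300.23082778] base px [377.90234659 479.60733017] cup [411.38732351 300.93026656]
```

View pics/hov.png

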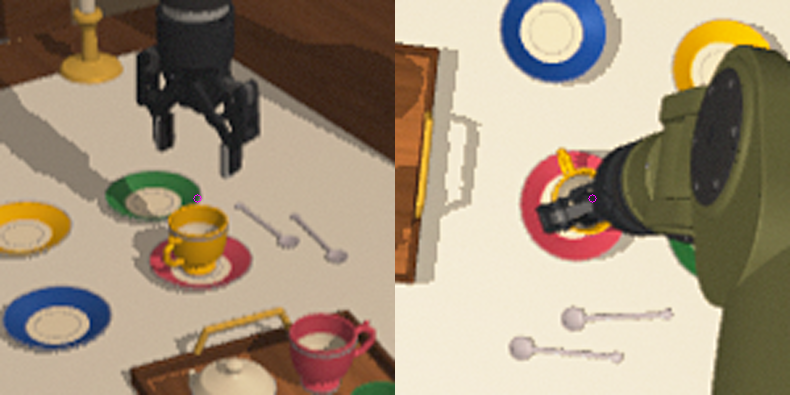

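In the scene crop the fingertips, around crop (197,160), appear about 14 px above the projected TCP at (197,198). The fingers therefore seem to end higher than the reported TCP. I'll shut them over empty table, triangulate the tip, then touch down gently to confirm.

```bash
python3 - <<'E'
from h import *
p=[400,-380];s=1.2   # bare cloth right of the green saucer
line_to([439,-95,UP],200)
q=quat(s) if inverse_kinematics([*p,60],quat(s)) is not None else quat(s+np.pi)
move_to([*p,UP],q);line_to([*p,80],150);move_gripper(0);say("shut")
o=get_obs();ims=[]
for n in("scene","top"):
    c=capture(n);t=proj(c,o["eef_pos"]);print(n,"tcp px",t,"40mm up",proj(c,np.add(o["eef_pos"],[0,0,40])))
    x,y=[int(round(v)) for v in t];y0,x0=y-60,x-50
    crop=cv2.resize(c["color"][y0:y0+100,x0:x0+100],(395,395),interpolation=cv2.INTER_CUBIC)
    cv2.circle(crop,(int((t[0]-x0)*3.95),int((t[1]-y0)*3.95)),4,(255,0,255),1);ims.append(crop)
cv2.imwrite("pics/shut.png",np.hstack(ims))
E
```

```text
shut t 18.0 tcp [ 400. -380.   80.] gap 0.1 F 0.0 W [ 0.2 -0.6 -0.5]
scene tcp px [272.2003788  112.84794865] 40mm up [271.48934667 100.95218037]
top tcp px [526.71508445 314.12408683] 40mm up [534.72359658 313.88015347]
```

View pics/shut.png

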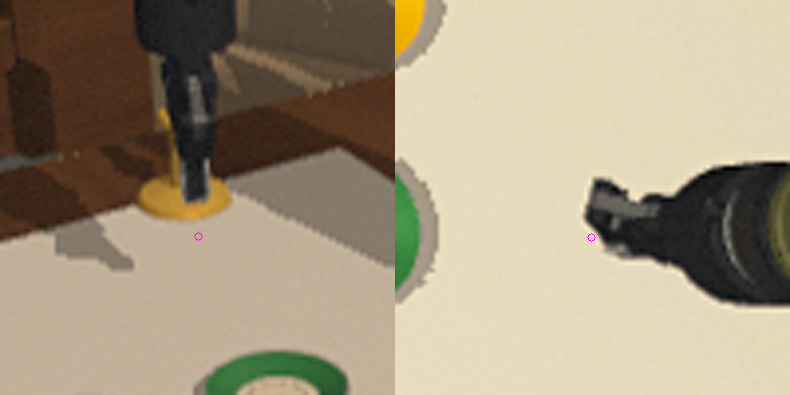

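Shut fingertips: scene px about (272,104.3), against an expected (272.2,112.8). Top px is about (528,309), against (526.7,314.1). Triangulating the offset:

```bash
python3 - <<'E'
from h import *
from scipy.optimize import least_squares
cs=[capture("scene"),capture("top")];uv=[(272,104.3),(528,309)]
r=least_squares(lambda p:np.r_[proj(cs[0],p)-uv[0],proj(cs[1],p)-uv[1]],[400,-380,80]);print(r.x,r.fun)
# check of the calibration: milk-free feature, green saucer well in both views
for c,u in zip(cs,((292,152),(462,312))): print(well(c,'green',u,24))
for z in(60,45,30,20,15):
    line_to([400,-380,z],30);say(z)
E
```

```text
[ 410.33663268 -364.26624788  118.56228466] [-1.00323841 -0.254411   -0.44236219  0.68504521]
[nan nan]
[ 411.05922694 -239.69795467]
60 t 19.0 tcp [ 400.1 -380.1   60.1] gap 0.2 F 0.0 W [-0.  -0.7 -0.3]
45 t 19.7 tcp [ 399.9 -379.9   44.9] gap -0.0 F 0.0 W [ 0.5 -0.1 -0.2]
30 t 20.3 tcp [ 400.  -380.    29.9] gap -0.0 F 0.0 W [ 0.1 -0.5  0. ]
20 t 20.8 tcp [ 399.8 -379.8   19.7] gap -0.2 F 0.0 W [ 0.2 -0.3  0.8]
15 t 21.1 tcp [ 399.8 -379.8   14.7] gap -0.1 F 0.0 W [-0.2 -0.7  0. ]h.py:19: RuntimeWarning: invalid value encountered in divide
  M=cv2.moments(f,True);return np.array([M['m10'],M['m01']])/M['m00']
```

Triangulation puts the tip at (410,-364,119) while the state says (400,-380,80), and touching down to 15 met nothing. I'll find the true contact height, then measure the tip in other poses to see whether the error is fixed in the world, tool or joints.

```bash
python3 - <<'E'
from h import *
z=15
try:
    while z>-34:
        z-=3;line_to([400,-380,z],25);o=get_obs();w=o["wrist_force"]
        if w[2]>4: break
except Exception as e: print(repr(e))
say(("touch",z));line_to([400,-380,120],150)
rows=[]
def meas(p,s):
    for a in(s,s+np.pi):
        if inverse_kinematics(p,quat(a)) is not None:break
    else: print("unreach",p);return
    move_to(p,quat(a));o=get_obs();ims=[];print("pose",np.round(o["eef_pos"],1),"yaw",round(a,2),"q",np.round(o["q"],3))
    for n in("scene","top"):
        c=capture(n);t=proj(c,np.add(o["eef_pos"],[0,0,30]));x0,y0=[int(round(v)) for v in t-[33,30]];x0=max(0,x0);y0=max(0,y0)
        print(n,"origin",x0,y0,"tcp",proj(c,o["eef_pos"]).round(1))
        ims.append(cv2.resize(c["color"][y0:y0+60,x0:x0+66],(264,240),interpolation=cv2.INTER_CUBIC))
    rows.append(np.vstack(ims))
meas([400,-380,80],1.2-np.pi/2);meas([620,-330,120],1.2);meas([560,440,150],1.2)
cv2.imwrite("pics/tips.png",np.hstack(rows));say("end")
E
```

```text
('touch', -33) t 25.4 tcp [ 400.4 -380.4  -32.2] gap -0.0 F 3.8 W [-0.8  2.   7.3]
pose [ 399.9 -379.9   79.7] yaw -0.37 q [-0.76   0.301 -0.347  0.923  0.     1.181]
scene origin 239 74 tcp [272.2 112.9]
top origin 500 284 tcp [526.6 314.2]
pose [ 619.4 -330.2  119.8] yaw 1.2 q [-0.49   0.544  0.115  1.143 -0.    -0.117]
scene origin 178 86 tcp [212.7 125.5]
top origin 478 193 tcp [505.6 225.5]
pose [560.7 439.1 150. ] yaw 1.2 q [ 0.665  0.55   0.195  1.216 -0.     1.037]
scene origin 371 221 tcp [402.1 263.3]
top origin 156 220 tcp [192.5 252.1]
end t 32.2 tcp [560.6 439.2 150. ] gap 0.3 F 0.0 W [-0.1 -0.5  0.6]
```

View pics/tips.png

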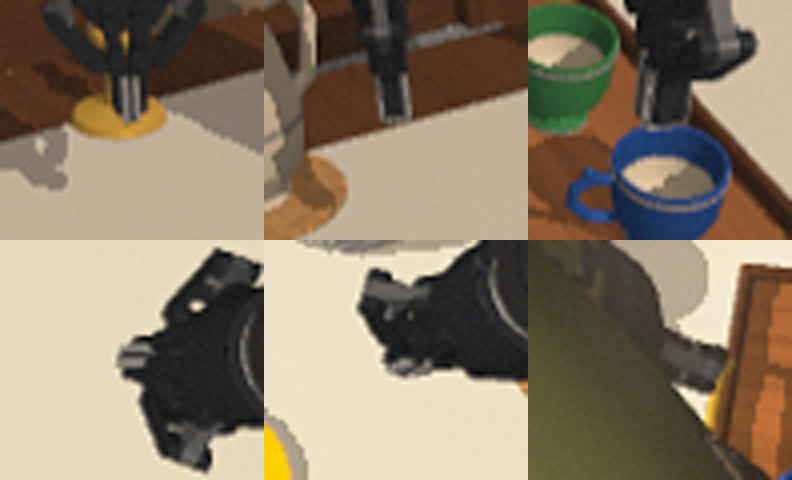

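The table contact came at a reported z of −32. In all three poses the tip pixels match the reported x and y with z about 31 mm higher, e.g. scene (271.5,103) and top (531,313.5) in pose 1. So the fingers end 31 mm short of the stated TCP, with no sideways error. I'll correct the grasp height and retry.

```bash
sed -i 's/UP=190; ZG=26/UP=150; ZG=-9   # reported TCP is 31 mm below the real finger tips/; s/\[\*p,60\],200/[*p,40],200/; s/\[\*p,75\],80/[*p,45],80/' h.py
cat >> h.py <<'E'
def away(): move_j([-1.274,0.314,-0.047,1.21,0,1.571])
E
python3 - <<'E'
from h import *
p=np.array([560,440]);move_gripper(80);line_to([560,440,190],150);away()
c=capture("top")
h=cv2.cvtColor(c["color"],cv2.COLOR_BGR2HSV);w=window(np.full(h.shape[:2],255,np.uint8),(274,294),16)>0
print("green hsv",np.percentile(h[w&(h[...,0]>45)&(h[...,0]<100)],[5,50,95],axis=0))
p,yaw,_,_=cup(c,'yellow',(408,299));d=well(c,'yellow',(465,252));print(p,yaw,d)
s=pick(p,yaw,d);
o=get_obs()
if o["finger_gap"]>55: place(d,s)
away();c=capture("top");cv2.imwrite("pics/t2.png",c["color"][200:350,190:520].repeat(2,0).repeat(2,1))
print("rose saucer",well(c,'rose',(407,303)),"cup",cup(c,'yellow',(469,252),18),get_obs()["clock"])
E
```

```text
green hsv [[ 48.   95.   61.9]
 [ 63.  135.  106. ]
 [ 67.  178.2 136.1]]
[439.14611551 -94.73815035] 0.2994627189761313 [ 569.55661496 -256.5407165 ]
down t 41.0 tcp [439.4 -94.8  -8.8] gap 80.2 F 0.0 W [ 0.1 -0.2 -0.2]
grip t 41.3 tcp [439.8 -94.8  -8.1] gap 61.0 F 63.5 W [0.2 0.6 6.3]
lifted t 42.8 tcp [438.3 -94.5 148.9] gap 61.1 F 65.0 W [-0.2  0.1 -1.7]
set t 45.8 tcp [ 569.5 -256.4   -8.1] gap 61.2 F 65.2 W [-2.5  1.6  4.1]
open t 46.1 tcp [ 569.7 -256.6   -8.4] gap 80.1 F 0.0 W [-0.   0.6  0.4]
rose saucer [436.92481341 -93.44731755] cup (array([ 562.81347311, -252.88688666]), np.float64(0.0), np.float64(0.0), 931) 49.525
```

View pics/t2.png

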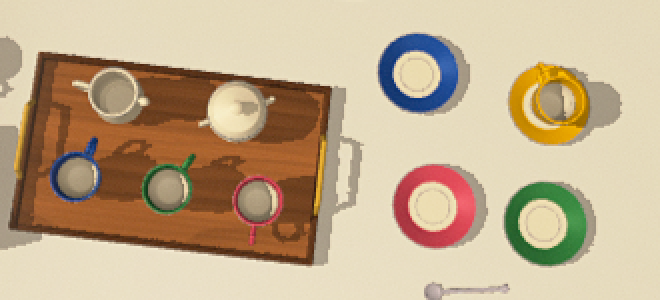

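Yellow is on its saucer at crop (560,102) and the rose saucer is now free at (433,206). Next are rose, then green, then blue, each with a grip guard.

```bash
sed -i "s/'green':(60,90)/'green':(46,90)/" h.py
python3 - <<'E'
from h import *
c=capture("top");jobs=[]
for col,u,v in(('rose',(319,300),(407,303)),('green',(274,294),(462,312)),('blue',(228,288),(399,237))):
    jobs.append((col,cup(c,col,u),well(c,col,v)));print(jobs[-1])
assert all(np.isfinite(j[1][0]).all() and np.isfinite(j[2]).all() and 380<j[1][3]<600 for j in jobs)
for col,(p,yaw,_,_),d in jobs:
    s=pick(p,yaw,d)
    if get_obs()["finger_gap"]<55: print("MISSED",col);break
    place(d,s)
    if get_obs()["clock"]>105: print("LATE");break
away();print(get_obs()["clock"])
for n in("top","scene"):
    c=capture(n);im=c["color"][200:350,360:520] if n=="top" else c["color"][130:250,180:380]
    cv2.imwrite(f"pics/{n}3.png",cv2.resize(im,None,fx=4,fy=4,interpolation=cv2.INTER_CUBIC))
E
```

```text
('rose', (array([446.48599709, 140.73654711]), np.float64(3.0208197769141694), np.float64(44.81377173126128), 468), array([437.01043331, -93.33063274]))
('green', (array([464.0419472 , 256.28115671]), np.float64(-0.7317643078332552), np.float64(44.42885479504654), 485), array([ 411.17928309, -239.34592731]))
('blue', (array([481.62379305, 373.37947441]), np.float64(-0.4927947758043671), np.float64(43.30565731050417), 488), array([616.7827345 , -81.19770671]))
down t 55.0 tcp [446.8 140.9  -8.8] gap 80.3 F 0.0 W [-0.5 -0.1  0.4]
grip t 55.3 tcp [447.2 140.8  -8.1] gap 60.6 F 63.8 W [-2.1 -1.4  5.1]
lifted t 56.8 tcp [445.7 140.5 148.9] gap 60.5 F 65.0 W [-1.1  0.3 -2.1]
set t 63.7 tcp [437.1 -93.3  -8.1] gap 61.0 F 65.2 W [-1.7  0.   4. ]
open t 64.0 tcp [437.1 -93.3  -8.3] gap 80.2 F 0.0 W [ 0.  -0.2 -1. ]
down t 68.9 tcp [464.3 256.4  -8.8] gap 79.7 F 0.0 W [ 0.1 -1.1  0.7]
grip t 69.2 tcp [464.4 256.4  -8. ] gap 61.1 F 63.5 W [-2.3 -0.6  5.7]
lifted t 70.7 tcp [463.3 255.8 148.8] gap 61.1 F 65.1 W [-0.7  0.5 -1.6]
set t 74.6 tcp [ 411.1 -239.5   -8. ] gap 60.8 F 65.4 W [-2.4  1.1  4.4]
open t 75.0 tcp [ 411.3 -239.3   -8.4] gap 79.8 F 0.0 W [-0.1  0.2 -0. ]
down t 80.5 tcp [481.9 373.6  -8.7] gap 79.9 F 0.0 W [ 0.3 -0.1 -1.3]
grip t 80.8 tcp [482.  373.5  -8. ] gap 61.6 F 63.9 W [-1.9 -1.2  6.3]
lifted t 82.2 tcp [480.9 372.8 148.7] gap 61.0 F 65.0 W [ 0.4  0.4 -2. ]
set t 86.1 tcp [616.7 -81.4  -8. ] gap 61.0 F 65.4 W [-2.5 -0.6  3.7]
open t 86.5 tcp [616.9 -81.2  -8.4] gap 80.0 F 0.0 W [-1.1  0.1 -0.2]
90.2
```

View pics/top3.png

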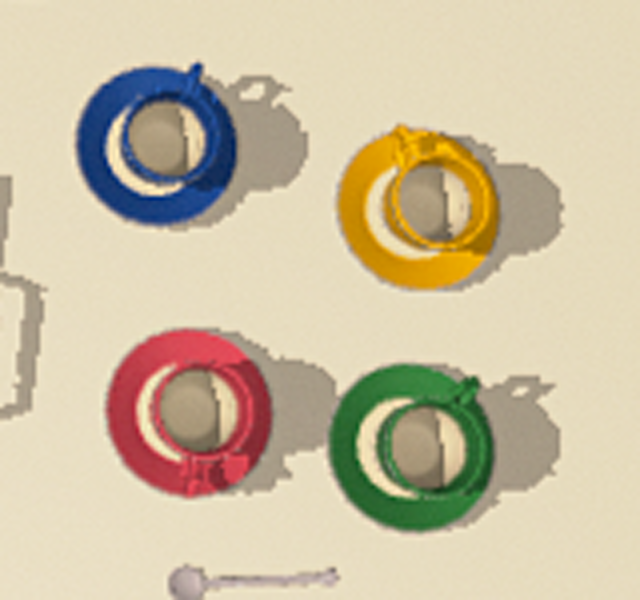

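View pics/scene3.png

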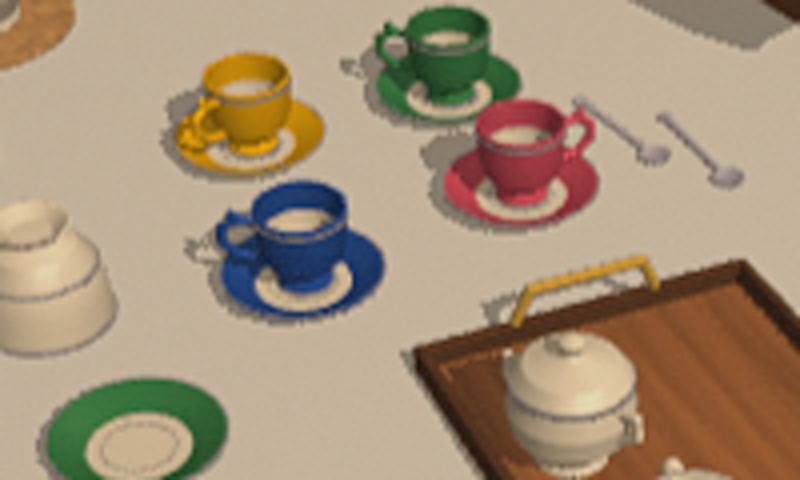

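All four cups stand upright on their own saucers: blue (171,137), yellow (435,202), rose (204,411), green (432,444) in the top crop. A quick check of the centring compares these rim centres with the projected saucer centres.

```bash
python3 - <<'E'
from h import *
c=capture("top")
for col,p,u in(('blue',(616.8,-81.2),(171,137)),('yellow',(569.6,-256.5),(435,202)),('rose',(437,-93.3),(204,411)),('green',(411.2,-239.3),(432,444))):
    uv=(360+u[0]/4,200+u[1]/4)
    f=filled(window(mask(c,col),proj(c,[*p,10]),27));so=ray(c,cen(f),13)
    print(col,"rim-cup minus well",np.round(ray(c,uv,60)-p,1),"expected crop px",(np.subtract(proj(c,[*p,60]),(360,200))*4).round(),"saucer outline",so.round(1))
print(get_obs()["clock"])
E
```

```text
blue rim-cup minus well [-3.8 -2.2] expected crop px [167. 131.] saucer outline [617.9 -82.8]
yellow rim-cup minus well [-2.7  2.3] expected crop px [438. 198.] saucer outline [ 570.4 -258.7]
rose rim-cup minus well [-2.4 -1.6] expected crop px [201. 407.] saucer outline [436.8 -94.8]
green rim-cup minus well [-0.3 -0.3] expected crop px [432. 444.] saucer outline [ 411.2 -241.8]
90.35
```

All the cups are within about 5 mm of centre (limit 10 mm), the saucers are in place and the arm is clear.

```bash
python3 -c "
from plant import *
print(job_done())"
```

```text
the job is handed in; nothing more can be done
None
```

All four cups stand upright on the saucers of their own colour, within about 5 mm of centre by my camera check (limit 10 mm), and I handed the job in at about 90 s; the hand-in gave no verdict.

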